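Wake the low six-sided lantern

TASK

The finished table lanterns are on the bench in their transport lock. Wake the low six-sided one: with the fingertips, gently press the steel cap on its roof, keep it pressed for a good two seconds, then let it come up and draw the hand well clear. Leave the lantern standing where it is, and do not touch the other lanterns or the loose things lying among them.

Things in the scene. Friction and masses are not known exactly. Their poses are not given: they have to be found in the camera images.
- hex_low: the lantern to wake: pale wood and white panels, SIX-sided, LOW: 140 mm from the table to the top of its cap, roof 130 mm across its corners and 10 mm thick, its upper face 118 mm above the table, with a smaller 72 mm six-sided dark-wood step on it up to 128 mm; about 0.5 kg, standing loose; origin centre of its underside, z up
- hex_low_top (a point): centre of the upper face of the low six-sided lantern's steel cap (32 mm across, face level); it goes down with the cap, 140 mm above the table when up
- hex_low_cap (a joint): how far that cap is pressed: 0 up, 0.008 m fully down on its hard stop; a spring brings it up. It takes about 1 N to start it, 3.5 N at 2.5 mm (the switch works from there down), 9 N just before the stop. Press it slowly some 3 to 6 mm and do not ram it against the stop: over 20 N harms the switch. At the stop it still stands 4 mm above the step round it, so shut fingers wider than the cap do no harm
- hex_tall: other lantern, not to be touched: six-sided like the first but TALL, 190 mm to the top of its cap, roof 130 mm across its corners; loose; origin centre of its underside
- square_low: other lantern, not to be touched: SQUARE, low, 140 mm to the top of its cap, roof 103 mm square; loose; origin centre of its underside
- square_tall: other lantern, not to be touched: SQUARE, tall, 190 mm to the top of its cap, roof 103 mm square; loose; origin centre of its underside
- glue_bottle: bystander: white glue bottle with a blue band and orange nozzle, 54 mm across, 130 mm tall, loose; origin centre of its underside
- sanding_block: bystander: brown cork sanding block, 90 x 56 x 30 mm, loose; origin centre of its underside, x along its length
- brush_jar: bystander: glass jar with three brushes, 68 mm across, 125 mm tall, loose; origin centre of its underside
- fret_frame: bystander: small flat fretwork frame of pale wood, about 140 x 140 mm over its scrolls, 6 mm thick, lying loose; origin centre of its underside
- flat_file: bystander: flat file with a wooden handle, 215 mm long, 18 mm high, lying loose; origin near its middle on the table, x towards the blade's tip
- bar_clamp: bystander: steel bar clamp with black jaws and a wooden handle, about 240 x 75 mm, 24 mm high, lying loose; origin under the middle of its bar, x along the bar, jaws to +y
- try_square: bystander: try square, 100 mm wooden stock (along its y) and 140 mm steel blade (to its x), 16 mm high, lying loose; origin under the middle of its stock

How it is judged:
On the way:
1. the fingertips keep the cap of the low six-sided lantern pressed at least 2.5 mm down for 1.5 s (value of joint hex_low_cap above 0.0025 m and contact force between the fingers and hex_low above 0.5 N), for 1.5 s.
At the end, for the whole second after the job is handed in: The low six-sided lantern's cap is fully up again (within 1 mm), the hand is drawn back (grasp point between the finger pads over 80 mm from the cap), the lantern stands upright and still within 10 mm of where it stood, and the other lanterns and bench things are within 5 mm of where they were (value of joint hex_low_cap below 0.001 m and distance between the grasp point and hex_low_top above 0.08 m and distance of hex_low from where it was at the start of the episode below 0.01 m and angle between hex_low's own z axis and vertical below 0.05 rad and linear speed of hex_low below 0.01 m/s and distance of each of hex_tall, square_low, square_tall, glue_bottle, sanding_block, brush_jar, fret_frame, flat_file, bar_clamp, try_square from where it was at the start of the episode below 0.005 m); the robot touches nothing.
It fails at once if the low six-sided lantern is pressed or pushed with more than 20 N (contact force between any of the fingers, the arm and hex_low above 20 N).
It fails at once if the low six-sided lantern is lifted, tipped or shoved more than 15 mm (height (world z) of hex_low above 0.008 m or angle between hex_low's own z axis and vertical above 0.12 rad or distance of hex_low from where it was at the start of the episode above 0.015 m).
It fails at once if another lantern is touched (over 0.5 N) (contact force between any of the fingers, the arm and hex_tall above 0.5 N or contact force between any of the fingers, the arm and square_low above 0.5 N or contact force between any of the fingers, the arm and square_tall above 0.5 N).
It fails at once if another loose thing on the bench is touched (over 0.5 N) or moved more than 10 mm (contact force between any of the fingers, the arm and glue_bottle above 0.5 N or contact force between any of the fingers, the arm and sanding_block above 0.5 N or contact force between any of the fingers, the arm and brush_jar above 0.5 N or contact force between any of the fingers, the arm and fret_frame above 0.5 N or contact force between any of the fingers, the arm and flat_file above 0.5 N or contact force between any of the fingers, the arm and bar_clamp above 0.5 N or contact force between any of the fingers, the arm and try_square above 0.5 N or distance of any of hex_tall, square_low, square_tall, glue_bottle, sanding_block, brush_jar, fret_frame, flat_file, bar_clamp, try_square from where it was at the start of the episode above 0.01 m).
It also fails if it takes over 38 s, if anything falls off the work surface, if the arm or the gripper's body presses on something with over 40 N, if the wrist force passes 120 N, or if a joint passes its speed limit or range.

ROBOT

A 7-joint arm with a two-finger parallel gripper is mounted at the origin on the work surface. World frame = base frame: x ahead of the robot, y to its left, z up, the work surface at z = 0. Lengths are in m, angles in rad, forces in N, time in s.
With the tool pointing down it reaches from about 0.35 to 0.9 m from the base axis. Payload 8.1 kg.
Tool frame: the origin (TCP) lies between the finger pads; the fingertips stand 11 mm ahead of it and the grasp point (between the pads) lies 8 mm behind it; z points along the fingers, y is the line along which they close (so a half turn about z gives the same grasp; the last joint's range is limited). The gripper opens to 92 mm and grips with 3 to 60 N. Pads are 19 mm wide; open, the fingers measure 130 mm over their backs; the gripper's body (75 mm by 190 mm) begins 47 mm behind the grasp point.
Start: joints at [-1.378, 0.434, 0.025, 1.573, -0.012, 1.134, -0.075], TCP at [0.182, 0.598, 0.238] pointing down, gripper open.
Joint ranges: [-2.62, 2.62], [-0.44, 2.09], [-1.27, 1.32], [0.08, 2.57], [-1.32, 4.46], [0.12, 2], [-2.74, 2.74]. Speed limits (rad/s): [2.22, 2.22, 3.01, 3.01, 3.14, 3.14, 3.14].

INTERFACE

Orientations are given as a rotation vector (axis times angle).
In Python, from cell import observe, get_image, camera_params, sign_off gives the robot as it stands.
- The arm moves only by the shell command python3 -m pendant 'ROWS' [FORCE]. ROWS is JSON, one flat list of numbers, 7 for each row, row after row: the shift along the tool's x, y, z in m, then the turn, a rotation vector about the tool's x, y, z in rad, then the finger opening in m, from 0 to 0.0918. In form: [dx, dy, dz, rx, ry, rz, jaw, dx, dy, dz, rx, ry, rz, jaw, ...]. A call has 1 to 10 rows; each row shifts and turns the commanded pose from where the row before left it, along the tool's axes as they then stand; what a row does not reach is not made up. A row lasts 1/8 s, in which the tool goes at most 62.5 mm and 10.7 degrees, less where a joint would pass 70% of its speed; a pose out of reach is approached as far as the arm can. A call is refused whole if a number of a shift passes 0.0625 or a number of a turn 0.188, either way. A call with a gripper value outside its range is refused whole. The fingers move at their own pace and stop on an object; FORCE is the grip in N (left out, the last holds). Time passes only in rows, so rows that do not move let the fingers close. It gives the time, the measured TCP pose, the force, the opening and the grip force at its end, in the units of the state.
- observe(): the state, without advancing time (a new reading comes with each control period).
- get_image(name): name is "side" or "top"; returns the picture (400x640x3 uint8, red, green, blue); there is no depth.
- camera_params(name): a dict with "intrinsics" (3x3 intrinsics, pixels), "eye" and "rotation" of the camera in the world. Camera axes: x right, y down, z forward; pixel columns grow to the right and rows downward; lengths in m; the calibration is good to about 2 mm. A picture is of the moment at which its call begins. camera_params takes no time and is no camera call.
- sign_off(): hands the job in; it is judged then, once.
The state is a dict: "clock": time; "joints": joint angles; "dq": joint speeds; "joint_efforts": joint torques, N m; "position": TCP position; "ee_rot": TCP orientation; "force": force on the tool from outside, world axes, zero at the start; "ft_torque": the same for the moment, N m; "width": opening from 0.0 (shut) to 1.0 (fully open); "gripper_force": force on a finger pad.
Only numpy, scipy, OpenCV 4.12 (cv2) and the standard library are available. Lean on these libraries where they do the work, as an engineer would, in place of code of your own. Each camera call takes 0.05 s, during which the arm holds its last target. There are 200 camera calls.

## Working session

There is one attempt and no reset: what is moved stays moved. The work goes in short steps, Python scripts to look and compute and a shell command to move; the robot and the scene stay as the last step left them, time stands still between calls to the robot, and variables do not carry over. Pictures are saved under pics/ and viewed, at most 10 in all, crops included, and the job is handed in when it is done.

```bash
mkdir -p pics; python3 - <<'E'
from cell import *
import cv2
for n in("top","side"):
    cv2.imwrite(f"pics/{n}0.png",get_image(n)[:,:,::-1]); p=camera_params(n); print(n,p)
print(observe())
E
```

```text
top {'intrinsics': array([[427.67369038,   0.        , 329.21334524],
       [  0.        , 427.67369038, 193.95553711],
       [  0.        ,   0.        ,   1.        ]]), 'eye': array([0.40458569, 0.01536991, 1.31734101]), 'rotation': array([-2.1812176 ,  2.14206915, -0.17218944])}
side {'intrinsics': array([[439.08190666,   0.        , 316.76269693],
       [  0.        , 439.08190666, 195.18187003],
       [  0.        ,   0.        ,   1.        ]]), 'eye': array([0.47903322, 0.75071781, 0.90195837]), 'rotation': array([-0.1998756 ,  2.8599994 , -1.16447924])}
{'clock': 0.1, 'joints': array([-1.37760741,  0.43513017,  0.02493054,  1.57400151, -0.01162523,
        1.13399539, -0.07508781]), 'dq': array([-0.00109846, -0.00181894, -0.00044039, -0.00410507,  0.00026978,
        0.00146124, -0.00049601]), 'joint_efforts': array([ 2.83901260e-03, -6.69132042e+01,  9.87757668e-01, -3.15147686e+01,
       -6.06033253e-02,  3.74598848e-02,  9.32075750e-05]), 'position': array([0.18207281, 0.59742972, 0.23703908]), 'ee_rot': array([-4.62959193e-01, -3.10717159e+00,  2.17501451e-03]), 'force': array([ 0.01436118, -0.67470314, -0.32095264]), 'ft_torque': array([-0.02644607,  0.02236125, -0.03758589]), 'gripper_force': 0.0, 'width': 0.9976148493750707}
```

View pics/top0.png

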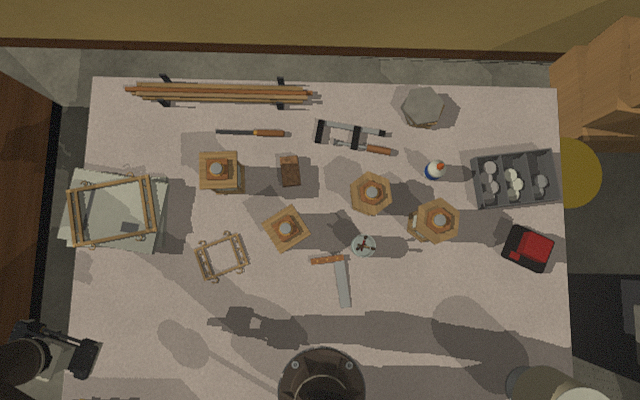

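View pics/side0.png

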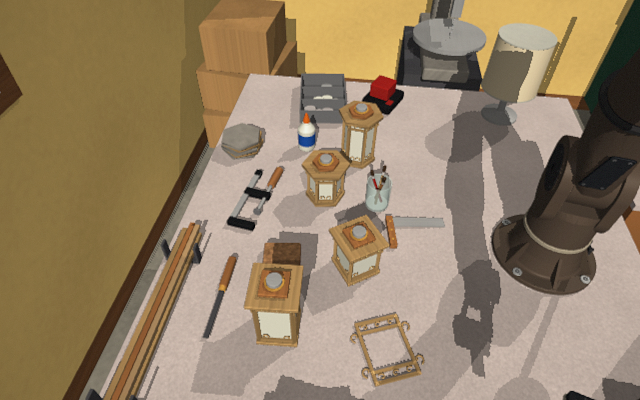

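The top view shows two hex roofs, with caps at about (371,192) and (437,220). The side view shows the low one's cap at about (325,158) and the tall one's at about (361,108). Next I'll triangulate the caps.

```bash
cat > h.py <<'E'
import numpy as np, cv2
from cell import *
from scipy.spatial.transform import Rotation as R
def ray(n,uv):
    p=camera_params(n); r=np.array(p['rotation']); M=r if r.ndim==2 else R.from_rotvec(r).as_matrix()
    d=M@np.linalg.inv(p['intrinsics'])@[*uv,1]; return p['eye'],d/np.linalg.norm(d)
def plane(n,uv,z):
    e,d=ray(n,uv); return e+d*(z-e[2])/d[2]
def tri(a,b):
    (e,d),(f,g)=ray("top",a),ray("side",b)
    s=np.linalg.lstsq(np.c_[d,-g],f-e,rcond=None)[0]; p,q=e+d*s[0],f+g*s[1]; return (p+q)/2,np.linalg.norm(p-q)
def cap(im,uv,r=13):
    # grey (low saturation, bright) blob nearest the guess
    hsv=cv2.cvtColor(im,cv2.COLOR_RGB2HSV); m=((hsv[...,1]<70)&(hsv[...,2]>90)).astype(np.uint8)
    k=np.zeros_like(m); cv2.circle(k,uv,r,1,-1); m&=k
    n,l,st,c=cv2.connectedComponentsWithStats(m)
    i=1+np.argmax(st[1:,4]); return c[i],st[i]
E
python3 - <<'E'
from h import *
t=cv2.imread("pics/top0.png")[:,:,::-1].copy(); s=cv2.imread("pics/side0.png")[:,:,::-1].copy()
for nm,a,b,z in(("hl",(371,192),(326,158),.14),("ht",(437,220),(361,109),.19),("sl",(285,228),(359,232),.14),("st",(217,169),(274,281),.19)):
    (ca,sa),(cb,sb)=cap(t,a),cap(s,b)
    print(nm,ca,sa,cb,sb,tri(ca,cb),plane("top",ca,z)[:2],plane("side",cb,z)[:2])
for nm,a,z in(("jar",(363,245),.125),("bottle",(436,167),.13),("clamp",(352,135),.02),("clamphandle",(380,150),.02),("block",(290,170),.03)): print(nm,plane("top",a,z))
for nm,a,b in(("brush1",(376,240),(383,165)),("brush2",(358,246),(372,173))): print(nm,tri(a,b))
c=cv2.resize(np.hstack([t[130:270,320:480],s[80:220,290:450]]),(800,350),interpolation=cv2.INTER_CUBIC); cv2.imwrite("pics/c1.png",c[:,:,::-1])
E
```

```text
hl [371.42 191.94] [366 187  12  11 100] [325.63157895 158.35789474] [320 154  12  10  95] (array([ 0.57370792, -0.12873089,  0.13594266]), np.float64(0.0012913459967767746)) [ 0.57377702 -0.12826035] [ 0.57255969 -0.12395311]
ht [439.43965517 219.6637931 ] [434 214  12  12 116] [361.22368421 107.35526316] [356 104  11   8  76] (array([ 0.49517948, -0.30473997,  0.1854372 ]), np.float64(0.002004317299153068)) [ 0.49581432 -0.30352615] [ 0.49408461 -0.29783036]
sl [285.08080808 228.        ] [280 223  11  11  99] [358.8137931  231.17931034] [352 225  14  13 145] (array([0.46872892, 0.10916475, 0.13621205]), np.float64(0.0012890217158137505)) [0.46916479 0.10881818] [0.46814159 0.11241266]
st [215.6509434  167.89622642] [210 162  12  12 106] [273.51184834 279.88625592] [266 272  16  17 211] (array([0.62284704, 0.29513187, 0.18673876]), np.float64(0.001641822283985632)) [0.62305121 0.29436931] [0.62135797 0.29730354]
jar [ 0.42675311 -0.10712379  0.125     ]
bottle [ 0.65054188 -0.31344379  0.13      ]
clamp [ 0.76956146 -0.08149754  0.02      ]
clamphandle [ 0.72352517 -0.16929159  0.02      ]
block [0.65233063 0.10792922 0.03      ]
brush1 (array([ 0.43069737, -0.1426458 ,  0.12089071]), np.float64(0.021316572677596773))
brush2 (array([ 0.43586221, -0.09341223,  0.13091566]), np.float64(0.02442088181211474))
```

View pics/c1.png

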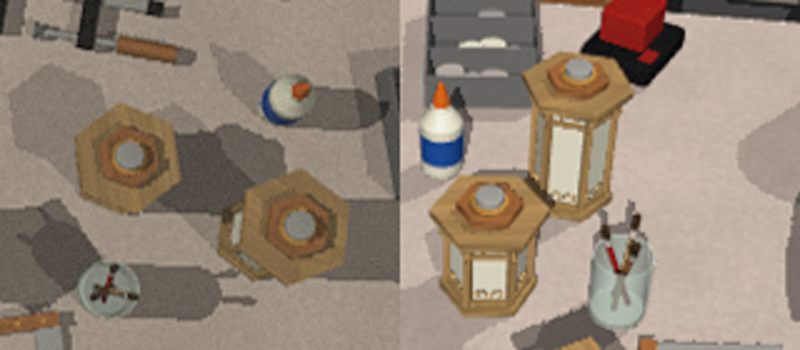

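```bash
python3 -m pendant '[0,0,-0.05,0,0,0,0, 0,0,-0.05,0,0,0,0, -0.035,-0.035,0,0,0,0,0, -0.04,-0.04,0,0,0,0,0, -0.04,-0.04,0,0,0,0,0, -0.04,-0.04,0,0,0,0,0, -0.04,-0.04,0,0,0,0,0, -0.04,-0.04,0,0,0,0,0, -0.04,-0.04,0,0,0,0,0, -0.04,-0.04,0,0,0,0,0]' 5
cat > go.py <<'E'
from h import *
o=observe(); M=R.from_rotvec(o['ee_rot']).as_matrix()
print(o['clock'],o['position'],o['width'],o['force'],"toolshift",M.T@(np.array([.573,-.127,.151])-o['position']),"z",M[:,2],np.abs(o['dq']).max())
E
python3 go.py
```

```text
clock: 1.35
position: [0.3921, 0.2029, 0.3376]
ee_rot: [-0.463, -3.107, -0.0]
force: [0.2, 0.8, 0.6]
width: 0.006
gripper_force: 0.0
1.35 [0.39210209 0.2028576  0.33764886] 0.005615833314156907 [0.19248869 0.75027676 0.56091581] toolshift [-0.26920431 -0.26283884  0.18658154] z [-5.13187655e-05  1.75944737e-04 -9.99999983e-01] 1.0223343453670575
```

```bash
python3 -m pendant '[-0.04,-0.04,0,0,0,0,0, -0.04,-0.04,0,0,0,0,0, -0.04,-0.04,0,0,0,0,0, -0.04,-0.04,0,0,0,0,0, -0.04,-0.04,0,0,0,0,0, -0.03,-0.03,0,0,0,0,0, -0.02,-0.02,0,0,0,0,0, 0,0,0,0,0,0,0, 0,0,0,0,0,0,0]'; python3 go.py
```

```text
clock: 2.48
position: [0.5576, -0.1066, 0.3373]
ee_rot: [-0.462, -3.106, -0.001]
force: [0.2, 0.1, 0.1]
width: 0.006
gripper_force: 0.0
2.475 [ 0.5575849  -0.10657705  0.33732015] 0.00608838620338166 [0.16233027 0.08925607 0.14605839] toolshift [-0.02089402 -0.01510245  0.18629353] z [-9.44088171e-04  5.85587741e-04 -9.99999383e-01] 0.015701730406383906
```

```bash
python3 -m pendant '[-0.021,-0.015,0,0,0,0,0, 0,0,0.03,0,0,0,0, 0,0,0.03,0,0,0,0, 0,0,0.03,0,0,0,0, 0,0,0.03,0,0,0,0, 0,0,0.02,0,0,0,0, 0,0,0.01,0,0,0,0, 0,0,0,0,0,0,0, 0,0,0,0,0,0,0]'; python3 - <<'E'
from h import *
t=get_image("top"); s=get_image("side")
c=cv2.resize(np.hstack([t[110:270,300:460],s[60:220,250:410]]),(800,400),interpolation=cv2.INTER_CUBIC); cv2.imwrite("pics/c2.png",c[:,:,::-1])
E
python3 go.py
```

```text
clock: 3.6
position: [0.5741, -0.1277, 0.1886]
ee_rot: [0.462, 3.106, 0.0]
force: [-0.1, 1.0, -0.7]
width: 0.005
gripper_force: 0.0
3.7 [ 0.57413538 -0.12784582  0.18862607] 0.004389199073553263 [-0.17826701  1.08159407  0.73005735] toolshift [0.00138765 0.00046171 0.03762429] z [ 1.52673352e-03 -7.97724059e-06 -9.99998835e-01] 0.00227653766734646
```

View pics/c2.png

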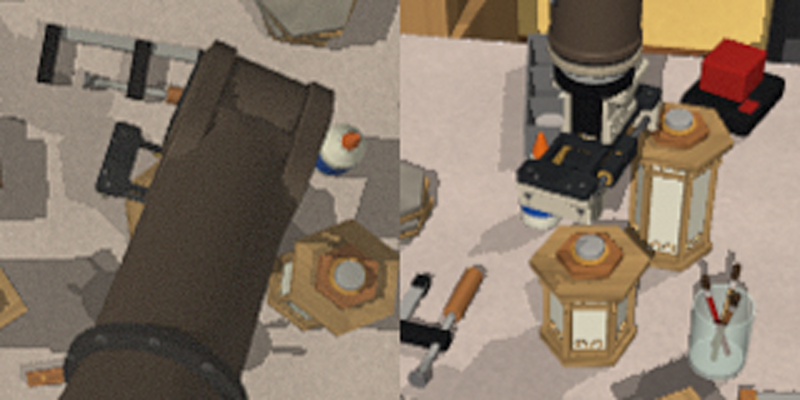

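The side view shows the hand over or just behind the low lantern (gripper about (314,136), lantern cap at (326,159)). I expected the tips above the cap, so I'm checking the projection before going down.

```bash
python3 - <<'E'
from h import *
def proj(n,P):
    p=camera_params(n); r=np.array(p['rotation']); M=r if r.ndim==2 else R.from_rotvec(r).as_matrix()
    c=p['intrinsics']@(M.T@(np.array(P)-p['eye'])); return (c[:2]/c[2]).round(1)
o=observe(); T=R.from_rotvec(o['ee_rot']).as_matrix(); p=o['position']
pts={'tip':[0,0,.011],'tip-':[0,-.019,.011],'tip+':[0,.019,.011],'grasp':[0,0,-.008],'body':[0,0,-.055],'bodyL':[.037,-.095,-.055],'bodyR':[.037,.095,-.055],'bodyL2':[-.037,-.095,-.055],'bodyR2':[-.037,.095,-.055]}
s=get_image("side").copy(); t=get_image("top").copy()
for k,v in pts.items():
    P=p+T@v; u=proj("side",P); print(k,P.round(3),u,proj("top",P))
    cv2.circle(s,tuple(int(x) for x in u.round()),1,(255,0,0),-1)
print("cap",proj("side",[.573,-.127,.14]))
cv2.imwrite("pics/c3.png",cv2.resize(s[80:200,260:400],(700,600),interpolation=cv2.INTER_NEAREST)[:,:,::-1])
E
```

```text
tip [ 0.574 -0.128  0.178] [325.5 146.3] [373.  189.9]
tip- [ 0.569 -0.146  0.178] [328.4 142.1] [379.7 192. ]
tip+ [ 0.58  -0.11   0.178] [322.5 150.6] [366.3 187.7]
grasp [ 0.574 -0.128  0.197] [325.6 140.5] [373.9 188.8]
body [ 0.574 -0.128  0.244] [326.  125.6] [376.2 186.1]
bodyL [ 0.511 -0.208  0.244] [354.  109.2] [407.7 211.4]
bodyR [ 0.566 -0.026  0.244] [324.  152.1] [336.3 188.3]
bodyL2 [ 0.582 -0.23   0.244] [327.9 102.3] [415.9 184. ]
bodyR2 [ 0.637 -0.048  0.244] [295.4 143.5] [345.1 161.2]
cap [325.6 157.6]
```

View pics/c3.png

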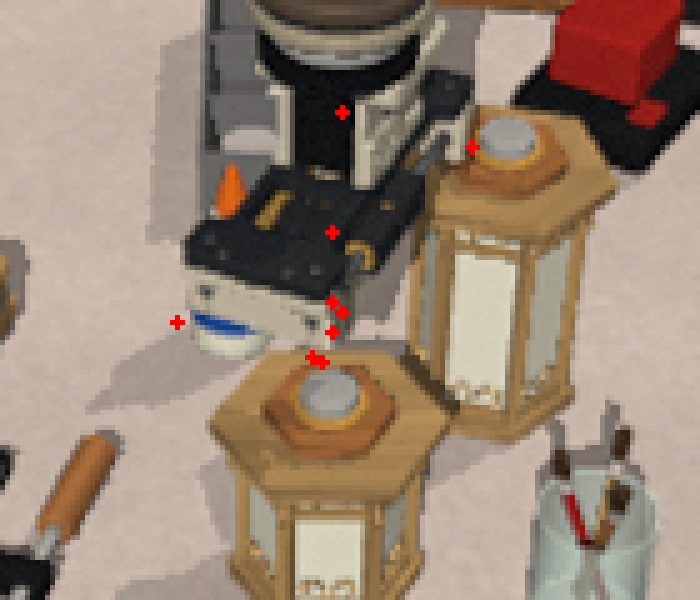

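The projected body corners land on the hand's lower edges. The fingers are hidden behind the hand's near end, directly above the cap, so I'm lowering slowly.

```bash
python3 -m pendant '[0.001,0,0.005,0,0,0,0, 0,0,0.005,0,0,0,0, 0,0,0.005,0,0,0,0, 0,0,0.005,0,0,0,0, 0,0,0.005,0,0,0,0, 0,0,0.004,0,0,0,0, 0,0,0,0,0,0,0, 0,0,0,0,0,0,0]'; python3 go.py
```

```text
clock: 4.8
position: [0.5728, -0.1276, 0.1588]
ee_rot: [0.463, 3.107, 0.0]
force: [0.2, 0.1, -0.2]
width: 0.004
gripper_force: 0.0
4.8 [ 0.57279366 -0.12755558  0.15884803] 0.0036470787323405317 [ 0.18117361  0.05002361 -0.21388411] toolshift [-3.35036300e-05  5.91258616e-04  7.84806008e-03] z [ 2.38110296e-04 -2.65899989e-05 -9.99999971e-01] 0.0032410178337804367
```

```bash
python3 -m pendant '[0,0,0.001,0,0,0,0, 0,0,0.001,0,0,0,0, 0,0,0.001,0,0,0,0, 0,0,0.001,0,0,0,0, 0,0,0.001,0,0,0,0, 0,0,0,0,0,0,0, 0,0,0,0,0,0,0]'; python3 go.py
```

```text
clock: 5.68
position: [0.5727, -0.1275, 0.1538]
ee_rot: [0.463, 3.107, 0.0]
force: [0.1, -0.0, -0.4]
width: 0.009
gripper_force: 0.0
5.675 [ 0.57270209 -0.12752848  0.15376956] 0.00888436860225868 [ 0.10273141 -0.00878368 -0.37578235] toolshift [-0.0001307   0.00059228  0.00276959] z [ 7.33151415e-05  1.34952937e-05 -9.99999997e-01] 0.0020989185984945143
```

```bash
python3 -m pendant '[0,0,0.001,0,0,0,0, 0,0,0.001,0,0,0,0, 0,0,0.001,0,0,0,0, 0,0,0,0,0,0,0]'; python3 go.py
```

```text
clock: 6.18
position: [0.5727, -0.1275, 0.1507]
ee_rot: [-0.463, -3.107, -0.0]
force: [-1.1, -0.1, 0.7]
width: 0.006
gripper_force: 0.8
6.175 [ 0.57266927 -0.12749244  0.15071631] 0.00587837941730858 [-1.13942147 -0.06925437  0.65550225] toolshift [-0.00017275  0.00056749 -0.00028367] z [-4.21622611e-05  7.20403045e-05 -9.99999997e-01] 0.0019448983027941778
```

```bash
python3 -m pendant '[0,0,0.001,0,0,0,0, 0,0,0.001,0,0,0,0, 0,0,0,0,0,0,0]'; python3 go.py
```

```text
clock: 6.55
position: [0.5727, -0.1275, 0.1488]
ee_rot: [0.463, 3.107, 0.0]
force: [-1.1, 0.0, 3.3]
width: 0.005
gripper_force: 1.7
6.55 [ 0.57268007 -0.12750672  0.14876226] 0.004703940659788063 [-1.06865447e+00  9.78816525e-04  3.27392988e+00] toolshift [-0.00015827  0.00057818 -0.00223769] z [ 2.65270427e-05  7.88904699e-05 -9.99999997e-01] 0.0019376356806661233
```

```bash
python3 -m pendant '[0,0,0.001,0,0,0,0, 0,0,0.001,0,0,0,0, 0,0,0.0005,0,0,0,0, 0,0,0,0,0,0,0]'; python3 go.py
```

```text
clock: 7.05
position: [0.5727, -0.1275, 0.1464]
ee_rot: [0.463, 3.107, 0.0]
force: [-2.0, 1.2, 5.7]
width: 0.002
gripper_force: 2.9
7.05 [ 0.57271024 -0.12749003  0.14635155] 0.0016300783546498874 [-2.02409724  1.20164968  5.71984203] toolshift [-0.0001348   0.00055389 -0.00464836] z [ 1.42874420e-04  1.06260400e-04 -9.99999984e-01] 0.0014320340677377516
```

```bash
python3 -m pendant '[0,0,0,0,0,0,0, 0,0,0,0,0,0,0, 0,0,0,0,0,0,0, 0,0,0,0,0,0,0, 0,0,0,0,0,0,0, 0,0,0,0,0,0,0, 0,0,0,0,0,0,0, 0,0,0,0,0,0,0, 0,0,0,0,0,0,0, 0,0,0,0,0,0,0]'; python3 go.py
```

```text
clock: 8.3
position: [0.5727, -0.1275, 0.1464]
ee_rot: [0.463, 3.107, 0.0]
force: [-1.7, -0.4, 5.7]
width: 0.004
gripper_force: 2.9
8.3 [ 0.57274266 -0.12751857  0.14637815] 0.0036587247346251822 [-1.70591379 -0.41411493  5.71892133] toolshift [-9.58019739e-05  5.71714584e-04 -4.62175673e-03] z [ 2.15865352e-04  7.88615609e-05 -9.99999974e-01] 0.0011994455097084904
```

The cap reads 5.7 N, about 4.6 mm down. I'll hold for another 1.25 s, then come up slowly.

```bash
python3 -m pendant '[0,0,0,0,0,0,0, 0,0,0,0,0,0,0, 0,0,0,0,0,0,0, 0,0,0,0,0,0,0, 0,0,0,0,0,0,0, 0,0,0,0,0,0,0, 0,0,0,0,0,0,0, 0,0,0,0,0,0,0, 0,0,0,0,0,0,0, 0,0,0,0,0,0,0]'; python3 -m pendant '[0,0,-0.001,0,0,0,0, 0,0,-0.001,0,0,0,0, 0,0,-0.002,0,0,0,0, 0,0,-0.002,0,0,0,0, 0,0,-0.004,0,0,0,0, 0,0,-0.01,0,0,0,0, 0,0,-0.02,0,0,0,0, 0,0,-0.03,0,0,0,0, 0,0,-0.03,0,0,0,0, 0,0,-0.03,0,0,0,0]'; python3 -m pendant '[0,0,-0.03,0,0,0,0, 0,0,-0.02,0,0,0,0, 0,0,-0.01,0,0,0,0, 0,0,0,0,0,0,0, 0,0,0,0,0,0,0, 0,0,0,0,0,0,0, 0,0,0,0,0,0,0]'; python3 - <<'E'
from h import *
s=get_image("side"); a=cv2.imread("pics/side0.png")[:,:,::-1].copy()
for b in((326,158),(361,109),(359,232),(274,281)): print(cap(a,b)[0],cap(s,b)[0])
cv2.imwrite("pics/end.png",s[:,:,::-1])
E
python3 go.py
```

```text
clock: 9.55
position: [0.5727, -0.1275, 0.1464]
ee_rot: [0.463, 3.107, 0.0]
force: [-1.9, 1.7, 5.9]
width: 0.008
gripper_force: 2.9
clock: 10.8
position: [0.5726, -0.1276, 0.2779]
ee_rot: [0.463, 3.107, 0.0]
force: [0.7, 0.8, -0.3]
width: 0.005
gripper_force: 0.0
clock: 11.68
position: [0.5725, -0.1275, 0.3357]
ee_rot: [-0.463, -3.106, 0.0]
force: [0.4, 0.4, -0.0]
width: 0.007
gripper_force: 0.0
[325.63157895 158.35789474] [325.63157895 158.35789474]
[361.22368421 107.35526316] [361.22368421 107.35526316]
[358.8137931  231.17931034] [358.77083333 231.15972222]
[273.51184834 279.88625592] [273.54066986 279.88995215]
11.725 [ 0.57254683 -0.12750576  0.33586126] 0.00447690291104641 [ 0.34660856 -0.13670992  0.2883291 ] toolshift [-0.00039796  0.00064261  0.18486096] z [-6.21651386e-04  3.88355328e-05 -9.99999806e-01] 0.003826441389496118
```

View pics/end.png

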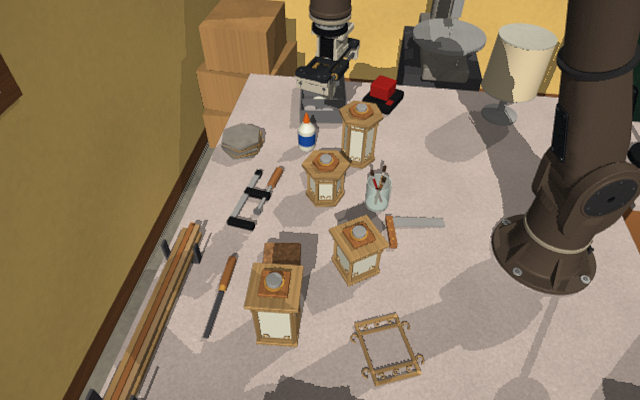

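The hand is well clear. The low hex cap is back at (325.6,158.4), exactly where it was at the start, and nothing else has moved.

```bash
python3 -c "from cell import sign_off; print(sign_off())"
```

```text
the job is handed in; nothing more can be done
None
```

The low six-sided lantern's cap was held about 4.6 mm down at about 5.7 N for over 2.5 s and then released; the hand is about 0.19 m clear, the final side view shows nothing moved, and the job is handed in (no verdict was returned).

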